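# Clamp the glued flow cell in the bar clamp

## Robot

A 6-joint arm with a two-finger parallel gripper is mounted at the origin on the work surface. World frame = base frame: x ahead of the robot, y to its left, z up, the work surface at z = 0. Lengths are in m, angles in rad, forces in N, time in s.
With the tool pointing down it reaches from about 0.275 to 0.85 m from the base axis. Payload 19 kg.
Tool frame: the origin (TCP) lies midway between the tips of the shut fingers; the grasp point (between the pads) lies 19 mm behind it (grip_point_offset is the distance from the TCP to the grasp point, in m); z points along the fingers, x is the direction in which the jaws open and shut, and the axes are right-handed (so a half turn about z gives the same grasp; the last joint's range is limited). The gripper opens to 85 mm and grips with 20 to 120 N. Pads are 22 mm wide; open, the fingers measure 114 mm over their backs; the gripper's body (76 mm by 85 mm) begins 54 mm behind the grasp point. The pads swing forward as they close: fully open they stand 13 mm farther back than shut.
Start: joints at [1.176, 0.15, 1.437, -0, 1.554, -0.134], TCP at [0.148, 0.556, 0.231] pointing down, gripper open.
Joint ranges: [-2.8, 2.8], [-0.68, 2.1], [0.12, 2.68], [-1.39, 4.53], [0.16, 2.79], [-2.81, 2.81]. Speed limits (rad/s): [1.89, 1.89, 2.22, 3.01, 3.01, 3.01].

## Interface

Orientations are given as a unit quaternion [x, y, z, w].
In Python, from workcell import * gives the robot as it stands.
- The arm moves only by the shell command python3 -m jog 'ROWS' [OPENING] [FORCE]. ROWS is JSON, a list of rows, each an object of numbers: "x", "y", "z": the shift along the tool's x, y, z as a fraction of full scale; "ax", "ay", "az": the turn, a rotation vector about the tool's x, y, z as a fraction of full scale. In form: [{"x": .., "y": .., "z": .., "ax": .., "ay": .., "az": ..}, ...]. A call has 1 to 5 rows; each row is the pose to reach, as a shift and turn from the pose commanded when the call began, along the tool's axes at that moment; what a row does not reach only later rows make up. Full scale, the value 1, is 150 mm for a shift and 0.5 rad for a turn. A row lasts 1/12 s, in which the tool goes at most 41.7 mm and 7.16 degrees, less where a joint would pass 70% of its speed; a pose out of reach is approached as far as the arm can. A call with a number of a shift or a turn outside -1 to 1 is refused whole. A call with a gripper value outside its range is refused whole. OPENING is the opening, from 0 (shut) to 1 (fully open), set as the call begins (- or left out, the last holds). The fingers move at their own pace and stop on an object; FORCE is the grip in N (left out, the last holds). Time passes only in rows, so rows that repeat a pose let the fingers close. It gives the time, the measured TCP pose, the force and the opening at its end, in the units of the state.
- read_state(): the state, without advancing time (a new reading comes with each control period).
- grab_frame(name): name is "scene" or "side" or "wrist"; returns the picture (420x560x3 uint8, red, green, blue); there is no depth.
- calibration(name): a dict with "K" (3x3 intrinsics, pixels), "world_to_cam" (4x4, takes a point from world to camera coordinates). Camera axes: x right, y down, z forward; pixel columns grow to the right and rows downward; lengths in m; the calibration is good to about 2 mm. A picture is of the moment at which its call begins: read the wrist's pose just before it. calibration takes no time and is no camera call; for the wrist camera it gives the pose at the moment of the call.
- close_job(): hands the job in, once; it reports no verdict.
The state is a dict: "clock": time; "joint_pos": joint angles; "dq": joint speeds; "tau": joint torques, N m; "ee_pos": TCP position; "tcp_rot": TCP orientation; "contact_force": force on the tool from outside, world axes, zero at the start; "ft_torque": the same for the moment, N m; "finger_gap": finger opening in m.
Only numpy, scipy, OpenCV 4.12 (cv2) and the standard library are available. Lean on these libraries where they do the work, as an engineer would, in place of code of your own. Each camera call takes 0.05 s, during which the arm holds its last target. There are 200 camera calls.

## Task

A freshly glued flow cell lies under one of the two upright bar clamps on the bench. Push that clamp's sliding jaw down by its thumb tab until the foot meets the cell and, some 8 mm further, the jaw tilts and binds on the bar; then turn the screw handle on the jaw about a quarter turn clockwise to tighten it. Keep the cell where it lies and leave the empty clamp alone.

Things in the scene. Friction and masses are not known exactly. Their poses are not given: they have to be found in the camera images.
- jaw: grey sliding jaw of the clamp over the flow cell, on an upright flat steel bar (26 x 12 mm, top 188 mm above the bench). Origin: on the bar's axis, mid-height of the jaw; it only slides up and down. z up, x along the jaw's arm to the screw (95 mm away), y to the side with the thumb tab (50 mm away). Sliding down takes about 5 N; it stays at whatever height it is left
- tab_top (a point): centre of the flat top of the jaw's thumb tab, an upright grey block 16 mm along the jaw's x, 32 mm along its y, 46 mm high; 55 mm above the jaw's origin. Push it straight down with closed fingers, or pinch it. After the foot meets the cell each further mm tilts the arm about 0.01 rad; the push needed grows to some 13 N at the stop, 15 mm on. 6 to 11 mm is right; the jaw stays bound when let go
- foot_under (a point): centre of the underside of the clamp's round pressing foot, steel, 26 mm across, under the tip of the jaw's arm, below the screw handle: 40 mm below the jaw's origin and 95 mm below the tab's top while the screw is at 0 and the arm untilted (the screw brings it down 3 mm per rad)
- screw_grip (a point): centre of the screw's handle, a black bar 56 mm long, 15 mm wide, 34 mm high, above the tip of the jaw's arm, 95 mm from the clamp's bar, 78 mm above the jaw's origin. It turns about the upright axis through this point. Site axes: z up, x along the 56 mm length (pinch it across y); it lies along the jaw's arm when the screw is at 0
- screw (a joint): turn of the screw handle in rad: 0 loose (starts near 0), growing clockwise seen from above, stop at 1.6; counts as tight above 1.0. The handle keeps its height on the jaw; the foot comes down by 3 mm per rad. It stays where it is left; turning takes less than 0.2 N m
- jaw_tilt (a joint): tilt of the jaw's arm on the bar in rad: 0 square to the bar (free), growing as the arm's tip is forced up, stop at 0.16
- flow_cell: the work: two aluminium plates with a black gasket between, 80 x 70 x 45 mm (x, y, z), lying loose on the clamp's 12 mm foot plate below the pressing foot; its top is 57 mm above the bench. Origin at the centre of its underside
- spare_jaw: the sliding jaw of the other, identical clamp, which has nothing under it; same origin and axes. Not to be moved

How it is judged:
On the way:
1. the jaw over the cell is slid down until its foot presses on the cell and the jaw tilts by at least 0.03 rad, the screw not yet tightened (below 0.5 rad) (value of joint jaw_tilt above 0.03 rad and contact force between jaw and flow_cell above 1 N and value of joint screw below 0.5 rad), for 0.2 s.
At the end, for the whole second after the job is handed in: the screw is turned to more than 1.0 rad, the jaw stays tilted by more than 0.02 rad with its foot pressing on the cell with more than 1.5 N, and the cell lies flat and still within 15 mm of where it was (value of joint screw above 1 rad and value of joint jaw_tilt above 0.02 rad and contact force between jaw and flow_cell above 1.5 N and distance of flow_cell from where it was at the start of the episode below 0.015 m and angle between flow_cell's own z axis and vertical below 0.1 rad and linear speed of flow_cell below 0.02 m/s); the robot touches nothing.
It fails at once if the empty clamp's jaw is moved by more than 8 mm (distance of spare_jaw from where it was at the start of the episode above 0.008 m).
It fails at once if the flow cell is shoved more than 20 mm (distance of flow_cell from where it was at the start of the episode above 0.02 m).
It also fails if it takes over 48 s, if anything falls off the work surface, if the arm or the gripper's body presses on something with over 40 N, if the wrist force passes 120 N, or if a joint passes its speed limit or range.

## Working session

There is one attempt and no reset: what is moved stays moved. The work goes in short steps, Python scripts to look and compute and a shell command to move; the robot and the scene stay as the last step left them, time stands still between calls to the robot, and variables do not carry over. Pictures are saved under pics/ and viewed, about 8 in all and at most 12, crops included, and the job is handed in when it is done.

```bash
mkdir -p pics; ls; python3 - <<'E'
from workcell import *
import cv2
for n in("scene","side"):
    cv2.imwrite(f"pics/{n}0.png",grab_frame(n)[:,:,::-1])
s=read_state();print(s)
E
```

```text
pics
{'clock': 0.1, 'joint_pos': array([ 1.17598813e+00,  1.50952635e-01,  1.43795090e+00, -2.35379564e-05,
        1.55376372e+00, -1.33975153e-01]), 'dq': array([-0.00029959, -0.00144242, -0.00230902,  0.00131407, -0.00016432,
       -0.00130086]), 'tau': array([ 4.29792955e-03, -7.14381909e+01, -5.71787667e+01, -3.44757282e-04,
        7.30589687e-03, -1.66389850e-05]), 'ee_pos': array([0.14821625, 0.55535399, 0.23073434]), 'tcp_rot': array([ 7.93058869e-01,  6.09144762e-01, -4.60154762e-04,  2.77649667e-04]), 'contact_force': array([-0.57360843, -0.73549477,  0.77141458]), 'ft_torque': array([ 0.01600046, -0.02761947, -0.03561398]), 'finger_gap': 0.0854634746789642}
```

View pics/scene0.png

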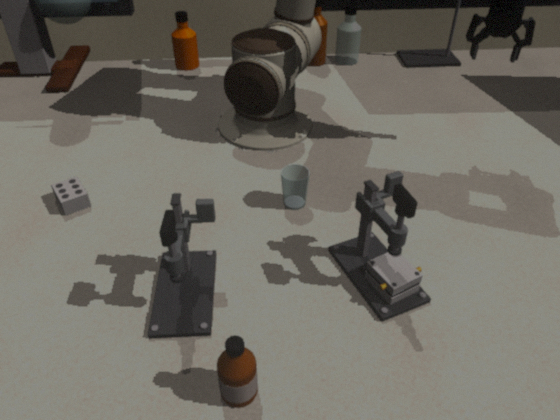

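View pics/side0.png

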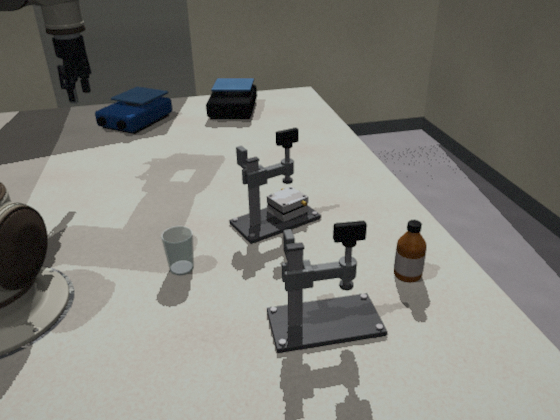

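The cell's clamp is on the right in the scene view: bar (367,225), tab (394,183), handle (404,200). In the side view its bar is at (253,190), tab (243,157), handle (287,137). I'll enlarge both.

```bash
python3 - <<'E'
import cv2,numpy as np
a=cv2.imread("pics/scene0.png")[165:315,325:435];b=cv2.imread("pics/side0.png")[120:245,222:332]
f=lambda c:cv2.convertScaleAbs(cv2.resize(c,(400,600*c.shape[0]//150*1 if 0 else int(c.shape[0]*400/110)),interpolation=cv2.INTER_CUBIC),alpha=1.8)
A,B=f(a),f(b);H=560;o=np.zeros((H,800,3),np.uint8)
o[:min(H,len(A)),:400]=A[:H];o[:min(H,len(B)),400:]=B[:H]
cv2.imwrite("pics/crop1.png",o);print(A.shape,B.shape)
E
```

```text
(545, 400, 3) (454, 400, 3)
```

View pics/crop1.png

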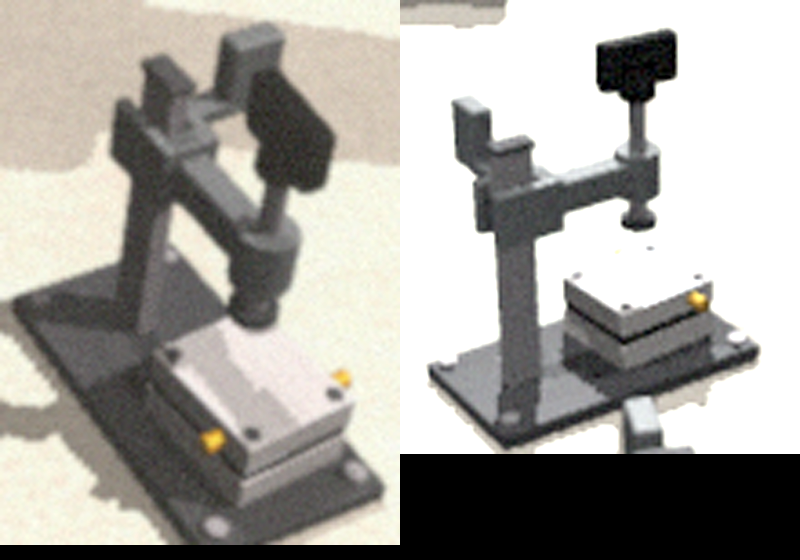

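The left crop (scene) shows the tab top at (256,40), handle top (293,103), bar top (165,70) and cell-top centre (252,395). In the right crop (side) they are at (467,101), (637,36), (515,143) and (637,290). I'll triangulate these.

```bash
cat > h.py <<'E'
import numpy as np
from workcell import *
from scipy.spatial.transform import Rotation as R
def P(n):
    c=calibration(n);return np.array(c["K"])@np.array(c["world_to_cam"])[:3]
def tri(obs):
    A=[]
    for M,(u,v) in obs: A+= [u*M[2]-M[0],v*M[2]-M[1]]
    A=np.array(A);x=np.linalg.lstsq(A[:,:3],-A[:,3],rcond=None)[0];return x
def plane(M,p,z):
    u,v=p;A=np.array([u*M[2]-M[0],v*M[2]-M[1]])
    return np.append(np.linalg.solve(A[:,:2],-(A[:,3]+A[:,2]*z)),z)
E
python3 - <<'E'
from h import *
S,D=P("scene"),P("side")
f=lambda p:(325+p[0]/3.636,165+p[1]/3.636)
g=lambda p:(222+(p[0]-400)/3.636,120+p[1]/3.636)
for n,a,b,z in[("tab",(256,40),(467,101),None),("handletop",(293,103),(637,36),None),("bartop",(165,70),(515,143),.188),("cell",(252,395),(637,290),.057),("bolt",(38,300),(447,365),.012),("boltb",(355,470),(737,338),.012),("boltc",(172,257),None,.012),("boltd",(215,525),None,.012)]:
    if b:print(n,tri([(S,f(a)),(D,g(b))]).round(4))
    if z:print("  plane",plane(S,f(a),z).round(4),b and plane(D,g(b),z).round(4))
for n in("scene","side","wrist"):
    W=np.array(calibration(n)["world_to_cam"]);print(n,(-W[:3,:3].T@W[:3,3]).round(3))
E
```

```text
tab [0.5357 0.2155 0.1952]
handletop [0.6435 0.1969 0.2375]
bartop [0.5555 0.1626 0.1901]
  plane [0.5493 0.1652 0.188 ] [0.5567 0.1623 0.188 ]
cell [0.6446 0.206  0.0456]
  plane [0.6548 0.2016 0.057 ] [0.64   0.1866 0.057 ]
bolt [0.5163 0.1279 0.0286]
  plane [0.5317 0.115  0.012 ] [0.508  0.1949 0.012 ]
boltb [0.7041 0.2313 0.012 ]
  plane [0.671  0.2588 0.012 ] [0.7099 0.1805 0.012 ]
  plane [0.5027 0.2001 0.012 ] None
  plane [0.6999 0.1771 0.012 ] None
scene [ 1.268 -0.061  0.744]
side [ 0.392 -0.864  0.673]
wrist [0.083 0.573 0.372]
```

```bash
cat >> h.py <<'E'
def delta(target,yaw):
    s=read_state();r=R.from_quat(s["tcp_rot"]);p=np.array(s["ee_pos"])
    t=R.from_matrix(np.column_stack([[np.cos(yaw),np.sin(yaw),0],[np.sin(yaw),-np.cos(yaw),0],[0,0,-1]]))
    rv=(r.inv()*t).as_rotvec()
    print("clock",round(s["clock"],2),"p",p.round(4),"F",np.round(s["contact_force"],1),"gap",round(s["finger_gap"],4))
    print("shift/.15",(r.inv().apply(np.array(target)-p)/.15).round(3),"turn/.5",(rv/.5).round(3))
E
python3 -m jog '[{"x":-0.3,"y":0.8,"z":-0.45,"az":0.96},{"x":-0.3,"y":1,"z":-0.45,"az":0.96},{"x":-0.5,"y":1,"z":-0.45,"az":0.96},{"x":-0.5,"y":1,"z":-0.45,"az":0.96},{"x":-0.5,"y":1,"z":-0.45,"az":0.96}]' 0
python3 -c "
from h import *
delta([.55,.24,.32],.35)"
```

```text
clock 0.1 p [0.1482 0.5554 0.2307] F [-0.6 -0.7  0.8] gap 0.0855
shift/.15 [-1.341  3.13  -0.594] turn/.5 [1.00e-03 2.00e-03 1.92e+00]invalid input
```

```bash

python3 -m jog '[{"x":-0.3,"y":0.8,"z":-0.45,"ax":0,"ay":0,"az":0.96},{"x":-0.3,"y":1,"z":-0.45,"ax":0,"ay":0,"az":0.96},{"x":-0.5,"y":1,"z":-0.45,"ax":0,"ay":0,"az":0.96},{"x":-0.5,"y":1,"z":-0.45,"ax":0,"ay":0,"az":0.96},{"x":-0.5,"y":1,"z":-0.45,"ax":0,"ay":0,"az":0.96}]' 0
python3 -c "
from h import *
delta([.55,.24,.32],.35)"
```

```text
clock: 0.52
ee_pos: [0.2764, 0.4418, 0.3005]
tcp_rot: [0.917, 0.399, 0.001, 0.0]
contact_force: [0.1, -0.4, 0.7]
finger_gap: 0.0255
clock 0.52 p [0.2764 0.4418 0.3005] F [ 0.1 -0.4  0.7] gap 0.0255
shift/.15 [ 0.26   2.252 -0.127] turn/.5 [ 0.001 -0.003  0.941]
```

```bash

python3 -m jog '[{"x":0.1,"y":1,"z":-0.12,"ax":0,"ay":0,"az":0.94},{"x":0.1,"y":1,"z":-0.12,"ax":0,"ay":0,"az":0.94},{"x":0.1,"y":1,"z":-0.12,"ax":0,"ay":0,"az":0.94},{"x":0.1,"y":1,"z":-0.12,"ax":0,"ay":0,"az":0.94},{"x":0.1,"y":1,"z":-0.12,"ax":0,"ay":0,"az":0.94}]' 0
python3 -c "
from h import *
delta([.55,.24,.32],.35)"
```

```text
clock: 0.93
ee_pos: [0.3981, 0.3514, 0.3167]
tcp_rot: [0.985, 0.174, 0.0, 0.001]
contact_force: [-0.8, -0.3, 0.3]
finger_gap: -0.0001
clock 0.93 p [0.3981 0.3514 0.3167] F [-0.8 -0.3  0.3] gap -0.0001
shift/.15 [ 0.697  1.044 -0.021] turn/.5 [ 0.002 -0.    -0.002]
```

```bash

python3 -m jog '[{"x":0.7,"y":0.9,"z":-0.05,"ax":0,"ay":0,"az":0},{"x":0.7,"y":0.9,"z":-0.05,"ax":0,"ay":0,"az":0},{"x":0.7,"y":0.9,"z":-0.05,"ax":0,"ay":0,"az":0},{"x":0.7,"y":0.9,"z":-0.05,"ax":0,"ay":0,"az":0},{"x":0.7,"y":0.9,"z":-0.05,"ax":0,"ay":0,"az":0}]' 0
python3 - <<'E'
from h import *
import cv2
delta([.536,.212,.21],.35)
M=P("wrist");np.save("M1.npy",M)
im=grab_frame("wrist");cv2.imwrite("pics/w1.png",cv2.convertScaleAbs(im[:,:,::-1],alpha=1.5))
for p in([.536,.2125,.195],[.555,.1626,.188],[.6435,.1969,.2375]):
    q=M@np.append(p,1);print((q[:2]/q[2]).round(0))
E
```

```text
clock: 1.35
ee_pos: [0.5445, 0.2615, 0.3228]
tcp_rot: [0.984, 0.178, -0.001, 0.001]
contact_force: [-0.0, -0.9, -0.9]
finger_gap: 0.0001
clock 1.35 p [0.5445 0.2615 0.3228] F [-0.  -0.9 -0.9] gap 0.0001
shift/.15 [-0.168  0.289  0.753] turn/.5 [0.002 0.003 0.014]
[254. 254.]
[256. 306.]
[375. 339.]
```

View pics/w1.png

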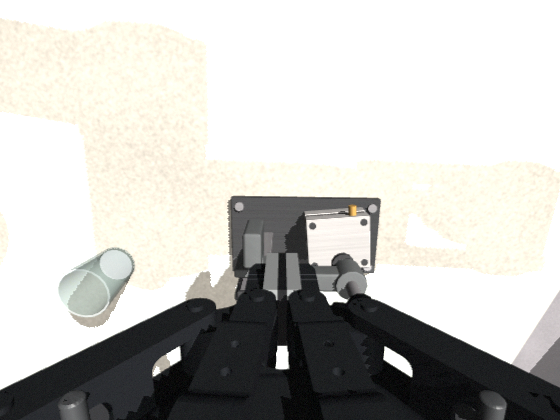

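The wrist view shows the tab top at about (254,251), where the estimate projects to (254,254). The plate edges run level in the picture, so a yaw of 0.35 is right. Moving over the tab and down.

```bash

python3 -m jog '[{"x":-0.16,"y":0.28,"z":0.2,"ax":0,"ay":0,"az":0.014},{"x":-0.16,"y":0.28,"z":0.4,"ax":0,"ay":0,"az":0.014},{"x":-0.16,"y":0.28,"z":0.6,"ax":0,"ay":0,"az":0.014},{"x":-0.16,"y":0.28,"z":0.76,"ax":0,"ay":0,"az":0.014},{"x":-0.16,"y":0.28,"z":0.76,"ax":0,"ay":0,"az":0.014}]' 0
python3 - <<'E'
from h import *
import cv2
delta([.537,.2125,.195],.35)
a=grab_frame("scene")[150:320,315:445];b=grab_frame("side")[105:260,200:340]
f=lambda c:cv2.convertScaleAbs(cv2.resize(c[:,:,::-1],(400,int(c.shape[0]*400/c.shape[1])),interpolation=cv2.INTER_CUBIC),alpha=1.8)
A,B=f(a),f(b);o=np.zeros((540,800,3),np.uint8);o[:len(A[:540]),:400]=A[:540];o[:len(B),400:]=B
cv2.imwrite("pics/c2.png",o)
E
```

```text
clock: 1.82
ee_pos: [0.5302, 0.2172, 0.2055]
tcp_rot: [0.984, 0.176, -0.004, 0.0]
contact_force: [0.0, -1.4, -1.6]
finger_gap: 0.0
clock 1.82 p [0.5302 0.2172 0.2055] F [ 0.  -1.4 -1.6] gap 0.0
shift/.15 [0.032 0.045 0.07 ] turn/.5 [-0.002  0.014  0.008]
```

View pics/c2.png

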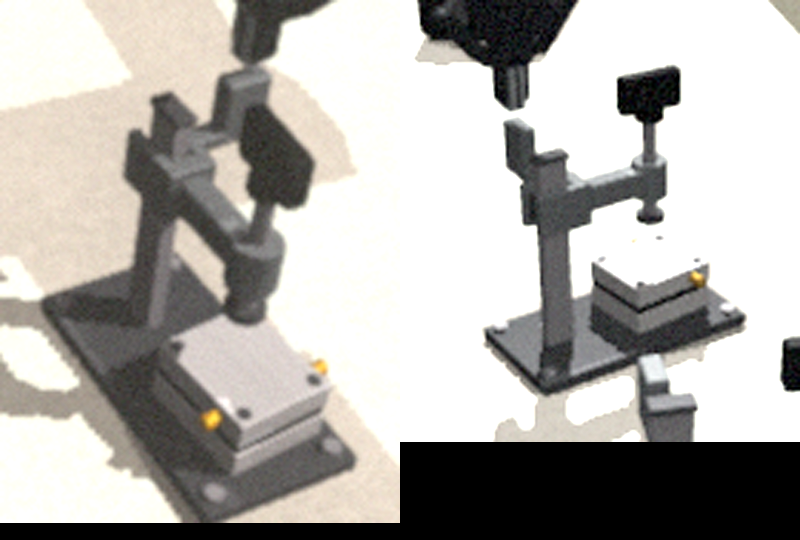

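Both views show the finger tips just above the tab's top, centred on it to within a few mm. After a small correction I'll push down.

```bash

python3 -m jog '[{"x":0.03,"y":0.04,"z":0.03,"ax":0,"ay":0.01,"az":0},{"x":0.03,"y":0.04,"z":0.1,"ax":0,"ay":0.01,"az":0},{"x":0.03,"y":0.04,"z":0.17,"ax":0,"ay":0.01,"az":0},{"x":0.03,"y":0.04,"z":0.24,"ax":0,"ay":0.01,"az":0},{"x":0.03,"y":0.04,"z":0.3,"ax":0,"ay":0.01,"az":0}]' 0
python3 -m jog '[{"x":0,"y":0,"z":0,"ax":0,"ay":0,"az":0},{"x":0,"y":0,"z":0,"ax":0,"ay":0,"az":0}]' 0
python3 - <<'E'
from h import *
delta([.537,.2125,.152],.35)
E
```

```text
clock: 2.33
ee_pos: [0.5399, 0.2131, 0.1651]
tcp_rot: [0.984, 0.176, 0.004, -0.0]
contact_force: [5.4, -0.1, 6.7]
finger_gap: 0.0
clock: 2.5
ee_pos: [0.5389, 0.213, 0.1649]
tcp_rot: [0.984, 0.176, 0.002, -0.0]
contact_force: [-0.5, -0.1, 0.4]
finger_gap: -0.0
clock 2.5 p [0.5389 0.213  0.1649] F [-0.5 -0.1  0.4] gap -0.0
shift/.15 [-0.013 -0.001  0.086] turn/.5 [-0.    -0.008  0.006]
```

```bash

python3 -m jog '[{"x":0,"y":0,"z":0.02,"ax":0,"ay":0,"az":0},{"x":0,"y":0,"z":0.04,"ax":0,"ay":0,"az":0},{"x":0,"y":0,"z":0.06,"ax":0,"ay":0,"az":0},{"x":0,"y":0,"z":0.08,"ax":0,"ay":0,"az":0}]' 0
python3 -m jog '[{"x":0,"y":0,"z":0.02,"ax":0,"ay":0,"az":0},{"x":0,"y":0,"z":0.04,"ax":0,"ay":0,"az":0}]' 0
python3 -m jog '[{"x":0,"y":0,"z":0.02,"ax":0,"ay":0,"az":0}]' 0
python3 -m jog '[{"x":0,"y":0,"z":0,"ax":0,"ay":0,"az":0}]' 0
```

```text
clock: 2.83
ee_pos: [0.5393, 0.2131, 0.1536]
tcp_rot: [0.984, 0.176, 0.003, -0.0]
contact_force: [-0.6, -0.0, 4.9]
finger_gap: 0.0003
clock: 3.0
ee_pos: [0.5393, 0.2132, 0.148]
tcp_rot: [0.984, 0.176, 0.003, -0.0]
contact_force: [-3.3, -0.4, 11.3]
finger_gap: -0.0001
clock: 3.08
ee_pos: [0.5393, 0.2132, 0.1451]
tcp_rot: [0.984, 0.176, 0.003, -0.0]
contact_force: [-4.3, -1.1, 13.4]
finger_gap: 0.0003
clock: 3.17
ee_pos: [0.5393, 0.2131, 0.1447]
tcp_rot: [0.984, 0.176, 0.003, -0.0]
contact_force: [-1.9, -0.6, 3.9]
finger_gap: -0.0003
```

```bash

python3 -m jog '[{"x":0,"y":0,"z":0.008,"ax":0,"ay":0,"az":0},{"x":0,"y":0,"z":0.008,"ax":0,"ay":0,"az":0},{"x":0,"y":0,"z":0.008,"ax":0,"ay":0,"az":0}]' 0
python3 - <<'E'
from h import *
import cv2
delta([.537,.2125,.144],.35)
a=grab_frame("scene")[150:320,315:445];b=grab_frame("side")[105:260,200:340]
f=lambda c:cv2.convertScaleAbs(cv2.resize(c[:,:,::-1],(400,int(c.shape[0]*400/c.shape[1])),interpolation=cv2.INTER_CUBIC),alpha=1.8)
A,B=f(a),f(b);o=np.zeros((540,800,3),np.uint8);o[:len(A[:540]),:400]=A[:540];o[:len(B),400:]=B
cv2.imwrite("pics/c3.png",o)
E
```

```text
clock: 3.42
ee_pos: [0.5393, 0.2132, 0.1439]
tcp_rot: [0.984, 0.176, 0.003, -0.0]
contact_force: [-3.7, 0.1, 9.6]
finger_gap: 0.0003
clock 3.42 p [0.5393 0.2132 0.1439] F [-3.7  0.1  9.6] gap 0.0003
shift/.15 [-0.016 -0.001 -0.001] turn/.5 [ 0.    -0.012  0.006]
```

View pics/c3.png

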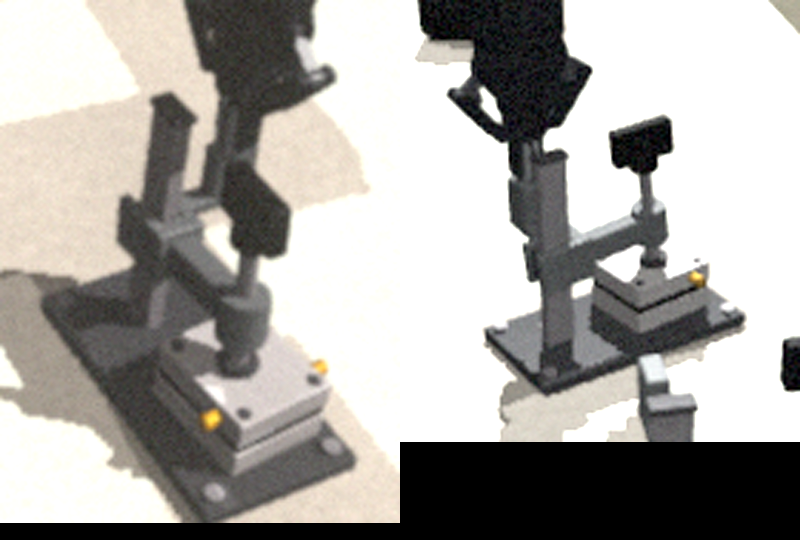

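The jaw is clearly tilted with its foot on the cell, and the cell hasn't moved. The handle top is at crop (259,197) in the scene view and (640,126) in the side view. Retreating upwards and measuring the handle.

```bash

python3 -m jog '[{"x":0,"y":0,"z":-0.2,"ax":0,"ay":0,"az":0},{"x":0,"y":0,"z":-0.5,"ax":0,"ay":0,"az":0},{"x":0,"y":0,"z":-0.8,"ax":0,"ay":0,"az":-0.2},{"x":0,"y":0,"z":-1,"ax":0,"ay":0,"az":-0.4},{"x":0,"y":0,"z":-1,"ax":0,"ay":0,"az":-0.6}]' 0
python3 - <<'E'
from h import *
t=tri([(P("scene"),(399.2,214)),(P("side"),(284,149.1))]);print(t)
delta([t[0],t[1],.3],1.92)
E
```

```text
clock: 3.93
ee_pos: [0.5398, 0.2132, 0.3011]
tcp_rot: [0.946, 0.323, 0.007, 0.0]
contact_force: [0.4, 0.4, 1.2]
finger_gap: -0.0003
[0.63627484 0.19632824 0.18873128]
clock 3.93 p [0.5398 0.2132 0.3011] F [0.4 0.4 1.2] gap -0.0003
shift/.15 [0.44  0.482 0.016] turn/.5 [ 0.027 -0.017 -2.524]
```

```bash

python3 -m jog '[{"x":0.22,"y":0.24,"z":0,"ax":0,"ay":0,"az":-0.25},{"x":0.44,"y":0.46,"z":0,"ax":0,"ay":0,"az":-0.5},{"x":0.44,"y":0.46,"z":0,"ax":0,"ay":0,"az":-0.75},{"x":0.44,"y":0.46,"z":0,"ax":0,"ay":0,"az":-1},{"x":0.44,"y":0.46,"z":0,"ax":0,"ay":0,"az":-1}]' 1
python3 -m jog '[{"x":0,"y":0,"z":0,"ax":0,"ay":0,"az":-0.25},{"x":0,"y":0,"z":0,"ax":0,"ay":0,"az":-0.5},{"x":0,"y":0,"z":0,"ax":0,"ay":0,"az":-0.75},{"x":0,"y":0,"z":0,"ax":0,"ay":0,"az":-1},{"x":0,"y":0,"z":0,"ax":0,"ay":0,"az":-1}]' 1
python3 -m jog '[{"x":0,"y":0,"z":0,"ax":0,"ay":0,"az":-0.25},{"x":0,"y":0,"z":0,"ax":0,"ay":0,"az":-0.5},{"x":0,"y":0,"z":0,"ax":0,"ay":0,"az":-0.5}]' 1
python3 - <<'E'
from h import *
import cv2
delta([.637,.195,.25],1.92)
M=P("wrist")
im=grab_frame("wrist");cv2.imwrite("pics/w2.png",cv2.convertScaleAbs(im[:,:,::-1],alpha=1.5))
for p in([.637,.195,.187],[.555,.1626,.188]):
    q=M@np.append(p,1);print((q[:2]/q[2]).round(0))
E
```

```text
clock: 4.35
ee_pos: [0.6336, 0.1978, 0.2924]
tcp_rot: [0.837, 0.548, 0.002, 0.0]
contact_force: [-0.2, 0.3, -0.6]
finger_gap: 0.0607
clock: 4.77
ee_pos: [0.6324, 0.1983, 0.2939]
tcp_rot: [0.676, 0.737, 0.002, 0.001]
contact_force: [0.4, 0.2, 0.2]
finger_gap: 0.0852
clock: 5.02
ee_pos: [0.6325, 0.1983, 0.2938]
tcp_rot: [0.581, 0.814, 0.002, 0.002]
contact_force: [0.3, 0.3, -0.5]
finger_gap: 0.0849
clock 5.02 p [0.6325 0.1983 0.2938] F [ 0.3  0.3 -0.5] gap 0.0849
shift/.15 [-0.03   0.02   0.292] turn/.5 [ 0.011  0.    -0.035]
[275. 216.]
[269.  93.]
```

View pics/w2.png

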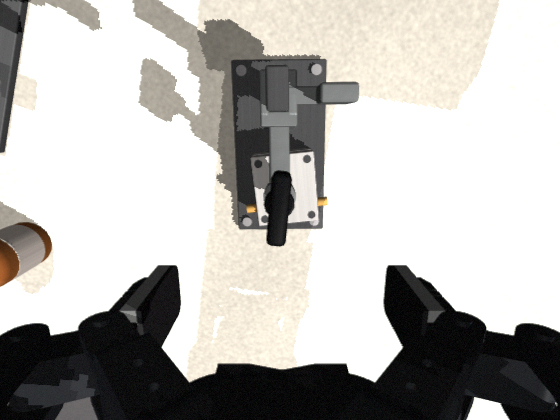

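The handle's top is centred at about (278,212), within 2 mm of the prediction, and sits about 0.1 rad clockwise. The open fingers straddle it. Descending with that alignment.

```bash

python3 -m jog '[{"x":-0.017,"y":0.02,"z":0.2,"ax":0,"ay":0,"az":0.16},{"x":-0.017,"y":0.02,"z":0.4,"ax":0,"ay":0,"az":0.16},{"x":-0.017,"y":0.02,"z":0.6,"ax":0,"ay":0,"az":0.16},{"x":-0.017,"y":0.02,"z":0.8,"ax":0,"ay":0,"az":0.16},{"x":-0.017,"y":0.02,"z":0.88,"ax":0,"ay":0,"az":0.16}]' 1
python3 -m jog '[{"x":0,"y":0,"z":0,"ax":0,"ay":0,"az":0},{"x":0,"y":0,"z":0,"ax":0,"ay":0,"az":0}]' 1
python3 - <<'E'
from h import *
import cv2
delta([.6365,.197,.161],1.82)
a=grab_frame("scene")[150:320,315:445];b=grab_frame("side")[105:260,200:340]
f=lambda c:cv2.convertScaleAbs(cv2.resize(c[:,:,::-1],(400,int(c.shape[0]*400/c.shape[1])),interpolation=cv2.INTER_CUBIC),alpha=2.2)
A,B=f(a),f(b);o=np.zeros((540,800,3),np.uint8);o[:len(A[:540]),:400]=A[:540];o[:len(B),400:]=B
cv2.imwrite("pics/c4.png",o)
E
```

```text
clock: 5.48
ee_pos: [0.6356, 0.1967, 0.1574]
tcp_rot: [0.616, 0.788, 0.0, -0.0]
contact_force: [-0.9, 0.1, -1.2]
finger_gap: 0.0853
clock: 5.65
ee_pos: [0.6374, 0.197, 0.1626]
tcp_rot: [0.614, 0.789, 0.002, 0.001]
contact_force: [1.2, -0.6, -0.4]
finger_gap: 0.0852
clock 5.65 p [0.6374 0.197  0.1626] F [ 1.2 -0.6 -0.4] gap 0.0852
shift/.15 [ 0.002 -0.006  0.01 ] turn/.5 [ 0.011 -0.001 -0.002]
```

View pics/c4.png

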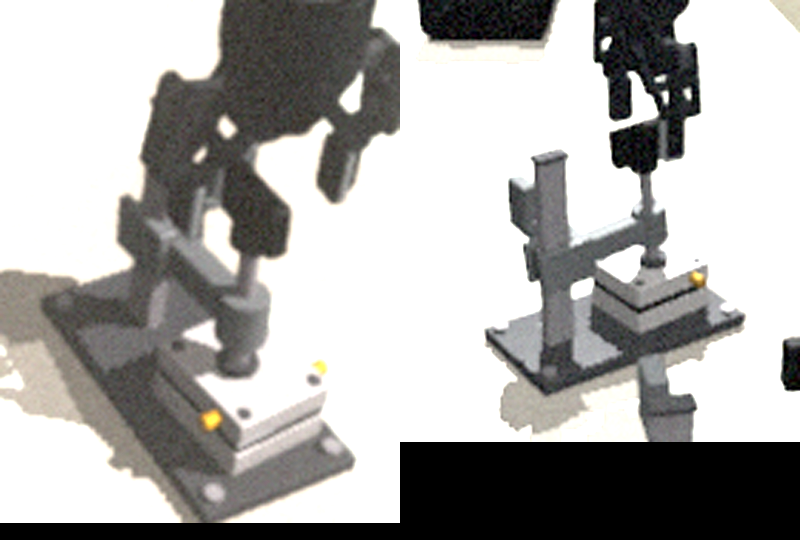

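The handle is between the fingers and the jaw is still tilted. Pinching gently.

```bash

python3 -m jog '[{"x":0,"y":0,"z":0,"ax":0,"ay":0,"az":0},{"x":0,"y":0,"z":0,"ax":0,"ay":0,"az":0},{"x":0,"y":0,"z":0,"ax":0,"ay":0,"az":0},{"x":0,"y":0,"z":0,"ax":0,"ay":0,"az":0},{"x":0,"y":0,"z":0,"ax":0,"ay":0,"az":0}]' 0 30
python3 -m jog '[{"x":0,"y":0,"z":0,"ax":0,"ay":0,"az":0},{"x":0,"y":0,"z":0,"ax":0,"ay":0,"az":0}]' 0 30
```

```text
clock: 6.17
ee_pos: [0.6372, 0.1969, 0.1617]
tcp_rot: [0.613, 0.79, 0.002, 0.001]
contact_force: [0.0, -0.1, 0.2]
finger_gap: 0.0256
clock: 6.33
ee_pos: [0.6372, 0.1969, 0.1617]
tcp_rot: [0.613, 0.79, 0.002, 0.001]
contact_force: [0.1, 0.6, 1.7]
finger_gap: 0.0145
```

```bash

python3 -m jog '[{"x":0,"y":0,"z":0,"ax":0,"ay":0,"az":0.15},{"x":0,"y":0,"z":0,"ax":0,"ay":0,"az":0.3},{"x":0,"y":0,"z":0,"ax":0,"ay":0,"az":0.45},{"x":0,"y":0,"z":0,"ax":0,"ay":0,"az":0.6},{"x":0,"y":0,"z":0,"ax":0,"ay":0,"az":0.75}]' 0 30
python3 -c "
from h import *
s=read_state();print(s['contact_force'],s['ft_torque']);delta([.637,.197,.1617],.55)"
```

```text
clock: 6.75
ee_pos: [0.6373, 0.1965, 0.1623]
tcp_rot: [0.75, 0.661, 0.002, 0.001]
contact_force: [-1.8, -5.7, 8.5]
finger_gap: 0.0142
[-1.77270839 -5.73894866  8.47728686] [-0.01744289  0.51783971  0.2469099 ]
clock 6.75 p [0.6373 0.1965 0.1623] F [-1.8 -5.7  8.5] gap 0.0142
shift/.15 [ 0.003 -0.002  0.004] turn/.5 [ 0.008 -0.008  1.788]
```

```bash

python3 -m jog '[{"x":0,"y":0,"z":-0.005,"ax":0,"ay":0,"az":0.18},{"x":0,"y":0,"z":-0.007,"ax":0,"ay":0,"az":0.36},{"x":0,"y":0,"z":-0.01,"ax":0,"ay":0,"az":0.54},{"x":0,"y":0,"z":-0.012,"ax":0,"ay":0,"az":0.72},{"x":0,"y":0,"z":-0.015,"ax":0,"ay":0,"az":0.9}]' 0 30
python3 -c "
from h import *
s=read_state();print(s['ft_torque']);delta([.637,.197,.1617],.55)"
python3 -m jog '[{"x":0,"y":0,"z":-0.002,"ax":0,"ay":0,"az":0.18},{"x":0,"y":0,"z":-0.005,"ax":0,"ay":0,"az":0.36},{"x":0,"y":0,"z":-0.007,"ax":0,"ay":0,"az":0.54},{"x":0,"y":0,"z":-0.01,"ax":0,"ay":0,"az":0.72},{"x":0,"y":0,"z":-0.012,"ax":0,"ay":0,"az":0.86}]' 0 30
python3 -c "
from h import *
s=read_state();print(s['ft_torque']);delta([.637,.197,.1617],.55)"
```

```text
clock: 7.17
ee_pos: [0.6375, 0.1959, 0.1639]
tcp_rot: [0.879, 0.476, 0.002, 0.001]
contact_force: [1.4, -10.2, 0.6]
finger_gap: 0.0146
[-0.20630259 -0.36389015  0.29520292]
clock 7.17 p [0.6375 0.1959 0.1639] F [  1.4 -10.2   0.6] gap 0.0146
shift/.15 [ 0.004 -0.007  0.015] turn/.5 [ 0.007 -0.008  0.886]
clock: 7.58
ee_pos: [0.6378, 0.1954, 0.1653]
tcp_rot: [0.961, 0.277, 0.003, 0.001]
contact_force: [4.5, -11.7, -3.6]
finger_gap: 0.0147
[-1.0072874  -1.39682781  0.20824786]
clock 7.58 p [0.6378 0.1954 0.1653] F [  4.5 -11.7  -3.6] gap 0.0147
shift/.15 [ 0.001 -0.012  0.024] turn/.5 [ 0.006 -0.009  0.024]
```

```bash

python3 -m jog '[{"x":0,"y":0,"z":0,"ax":0,"ay":0,"az":0},{"x":0,"y":0,"z":0,"ax":0,"ay":0,"az":0},{"x":0,"y":0,"z":0,"ax":0,"ay":0,"az":0},{"x":0,"y":0,"z":0,"ax":0,"ay":0,"az":0},{"x":0,"y":0,"z":0,"ax":0,"ay":0,"az":0}]' 0.7 30
python3 -m jog '[{"x":0,"y":0,"z":-0.2,"ax":0,"ay":0,"az":0},{"x":0,"y":0,"z":-0.4,"ax":0,"ay":0,"az":0},{"x":0,"y":0,"z":-0.6,"ax":0,"ay":0,"az":0},{"x":0,"y":0,"z":-0.85,"ax":0,"ay":0,"az":0},{"x":0,"y":0,"z":-0.85,"ax":0,"ay":0,"az":0}]' 0.7 30
python3 - <<'E'
from h import *
import cv2
delta([.637,.197,.29],.55)
a=grab_frame("wrist")[40:320,100:460];b=grab_frame("side")[105:260,200:340]
f=lambda c:cv2.convertScaleAbs(cv2.resize(c[:,:,::-1],(400,int(c.shape[0]*400/c.shape[1])),interpolation=cv2.INTER_CUBIC),alpha=1.8)
A,B=f(a),f(b);o=np.zeros((540,800,3),np.uint8);o[:len(A[:540]),:400]=A[:540];o[:len(B),400:]=B
cv2.imwrite("pics/c5.png",o)
E
```

```text
clock: 8.0
ee_pos: [0.6371, 0.197, 0.1656]
tcp_rot: [0.96, 0.281, 0.002, -0.0]
contact_force: [-0.0, -0.1, -0.3]
finger_gap: 0.0597
clock: 8.42
ee_pos: [0.6376, 0.197, 0.301]
tcp_rot: [0.96, 0.28, 0.007, 0.0]
contact_force: [0.0, -0.4, 0.4]
finger_gap: 0.0599
clock 8.42 p [0.6376 0.197  0.301 ] F [ 0.  -0.4  0.4] gap 0.0599
shift/.15 [-0.004 -0.002  0.073] turn/.5 [ 0.009 -0.027  0.037]
```

View pics/c5.png

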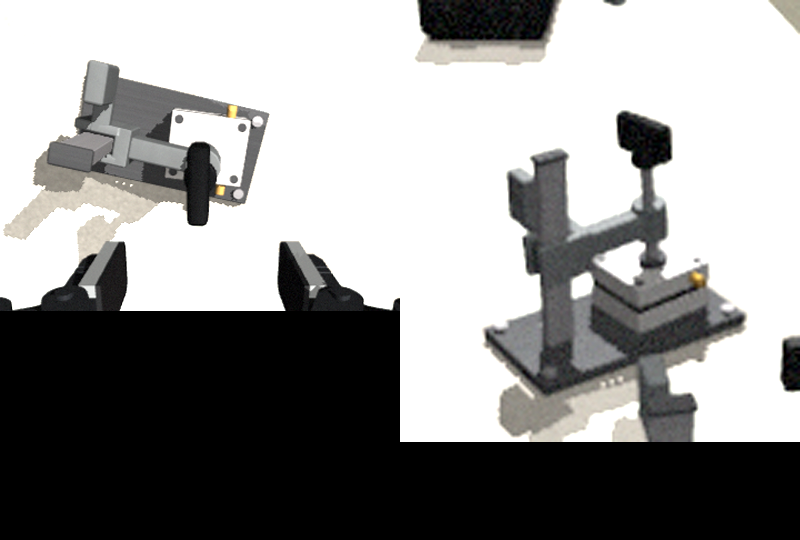

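The wrist crop shows the handle turned about 1.3 rad from the arm. In the side crop the jaw is still tilted with the foot on the cell, and the cell's yellow fitting is at the same pixel (697,279) as before the turn. The robot is clear, so I'm handing in.

```bash
python3 -c "
from workcell import *
print(close_job(), read_state()['clock'])"
```

```text
the job is handed in; nothing more can be done
the job is handed in; nothing more can be done
```

I pushed the jaw over the flow cell down by its thumb tab with closed fingers until it bound, then tightened the screw and handed the job in at about 8.5 s. No verdict was reported.

- **Push:** I went about 8 mm past where the foot should meet the cell (calculated from the given heights). The push force peaked near 13 N, and the jaw visibly tilted and stayed bound when released.
- **Screw:** I pinched the handle and turned it about 1.26 rad clockwise. It started roughly 0.1 rad clockwise by eye, and the last wrist picture put it at about 1.3 rad, so above the 1.0 needed.
- **Last checks:** the jaw was still tilted with its foot on the cell. The cell's yellow fitting was at the same pixel in the side view as before the turn. The gripper was well above the clamp with contact force near zero. I never went near the empty clamp.
- **Not measured:** the tilt angle and the foot's pressing force could not be read directly; I judged them from the push depth and the pictures.
- **Side load:** the handle pushed sideways on the gripper with up to about 12 N during the turn. That disappeared when I let go, and none of the checks failed or disagreed.

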